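Test the drying bowl and count it

TASK

The largest of the three upside-down bowls on the ware board dries last: touch its foot (the ring on top) lightly with the fingertips to test it, without shifting or lifting the bowl. Then draw back and press the large plunger of the tally counter fully down and let it come up again, to count the test. Leave the other ware, the brush and the stamp untouched, and do not press the counter's small reset knob.

Things in the scene. Friction and masses are not known exactly. Their poses are not given: they have to be found in the camera images.
- large_bowl: the largest of three upside-down unglazed off-white bowls (domes) on the ware board: mouth (down) 148 mm across, 78 mm high including the foot on top, about 0.5 kg, loose, stands freely. Origin: centre of its underside on the board, z up. The three bowls stand in a row along the board, in any order, some 170 mm between centres
- large_bowl_foot: the foot of the large bowl, part of it: a ring standing on top of the dome, 68 mm across, wall 6 mm, 8 mm high, its inside a shallow recess with a floor 4 mm below the ring's edge. Touching the ring or the recess floor both count. The clay itself does not give, the board below it does. Origin: centre of the foot's underside, 70 mm above the bowl's underside
- large_bowl_foot_top (a point): centre of the large bowl's foot, level with the top edge of the ring (the recess floor is 4 mm lower here); about 110 mm above the table
- ware_board (a joint): sinking of the ware board, a plank board 280 x 540 x 14 mm with its top 32 mm above the table and its long side across in front of the robot, on four soft rubber feet: near 0 (within 0.5 mm) as it stands loaded with the ware, grows by 1 mm for each 3 N of push down, in m; a push on the bowl therefore gives gently, 5.5 mm (over 16 N) is no longer a light touch
- board_top (a point): middle of the ware board's top face
- medium_bowl: upside-down bowl on the board, 120 mm across, 70 mm high, foot 54 mm across; loose, to be left alone; origin: centre of its underside
- small_bowl: upside-down bowl on the board, 96 mm across, 62 mm high, foot 42 mm across; loose, to be left alone; origin: centre of its underside
- cup_a: upright cup, 64 mm across, 68 mm high, on the far part of the board; loose, left alone; origin: centre of its underside
- cup_b: second such cup on the far part of the board; loose, left alone; origin: centre of its underside
- wide_bowl: upright (mouth up) bowl on the table, 144 mm across, 70 mm high; loose, left alone; origin: centre of its underside
- glaze_brush: brush about 200 mm long lying on the table left of the board; loose, left alone; origin: middle of its underside
- stamp: small turned wooden stamp, 34 mm across, 62 mm high, upright on the table right of the counter; loose, left alone; origin: centre of its underside
- counter: grey desk tally counter: a fixed metal box 80 (x) x 130 (y) x 40 mm high on the table right of the board, with number window on its -x side and two steel push knobs on top, each standing in a dark fixed collar (the large one 50 mm across, its top 52 mm above the table); origin: centre of its underside, y along its long side
- plunger (a joint): travel of the counter's large knob (the plunger), 34 mm across, 33 mm from the box's centre to its +y: 0 up, 0.007 m fully down; a spring brings it back, fully down takes about 5 N
- plunger_top (a point): centre of the plunger's top face; it moves down with the plunger; 63 mm above the table when up
- reset_knob (a joint): travel of the counter's small reset knob, 16 mm across, 38 mm from the box's centre to its -y: 0 up, 0.005 m fully down; to be left alone
- reset_knob_top (a point): centre of the reset knob's top face; 71 mm from the plunger's centre

How it is judged (in metres and radians):
On the way, in this order (a step that is already met when the one before it is completed fails the run):
1. the fingertips touch the large bowl's foot (contact force between the fingers and large_bowl_foot above 0.3 N), for 0.05 s.
2. the fingers have left the large bowl (contact force between the fingers and large_bowl below 0.01 N), for 0.2 s.
3. the fingers press the counter's plunger down (6 of its 7 mm) (value of joint plunger above 0.006 m and contact force between the fingers and counter above 0.3 N), for 0.05 s.
At the end, for the whole second after the job is handed in: the large bowl stands upright within 8 mm of where it was, the plunger and the reset knob are up (within 1.5 mm), and the other bowls, cups, brush and stamp are within 10 mm of where they were (distance of large_bowl from where it was at the start of the episode below 0.008 m and angle between large_bowl's own z axis and vertical below 0.05 rad and linear speed of large_bowl below 0.01 m/s and value of joint each of plunger, reset_knob below 0.0015 m and distance of each of medium_bowl, small_bowl, cup_a, cup_b, wide_bowl, glaze_brush, stamp from where it was at the start of the episode below 0.01 m); the robot touches nothing.
It fails at once if the touch is not light: the board on its rubber feet is pushed down more than 5.5 mm (about 16 N) (value of joint ware_board above 0.0055 m).
It fails at once if the large bowl is shifted or lifted more than 10 mm, or tipped (distance of large_bowl from where it was at the start of the episode above 0.01 m or angle between large_bowl's own z axis and vertical above 0.1 rad).
It fails at once if another bowl, a cup, the brush or the stamp is touched (contact force between any of the fingers, the arm and medium_bowl above 0.3 N or contact force between any of the fingers, the arm and small_bowl above 0.3 N or contact force between any of the fingers, the arm and cup_a above 0.3 N or contact force between any of the fingers, the arm and cup_b above 0.3 N or contact force between any of the fingers, the arm and wide_bowl above 0.3 N or contact force between any of the fingers, the arm and glaze_brush above 0.3 N or contact force between any of the fingers, the arm and stamp above 0.3 N).
It fails at once if another bowl, a cup, the brush or the stamp is moved (distance of any of medium_bowl, small_bowl, cup_a, cup_b, wide_bowl, glaze_brush, stamp from where it was at the start of the episode above 0.01 m).
It fails at once if the reset knob is pressed (over 1.5 mm) (value of joint reset_knob above 0.0015 m).
It also fails if it takes over 40 s, if anything falls off the work surface, if the arm or the gripper's body presses on something with over 40 N, if the wrist force passes 120 N, or if a joint passes its speed limit or range.

ROBOT

A 6-joint arm with a two-finger parallel gripper is mounted at the origin on the work surface. World frame = base frame: x ahead of the robot, y to its left, z up, the work surface at z = 0. Lengths are in m, angles in degrees, forces in N, time in s.
With the tool pointing down it reaches from about 0.35 to 0.875 m from the base axis. Payload 4.2 kg.
Tool frame: the origin (TCP) lies on the centre line of the jaws, within the pads' length; the fingertips stand tip_reach ahead of it and the grasp point (between the pads) is the TCP (tip_reach is the distance from the TCP to the fingertips, in m); z points along the fingers, y is the line along which they close (so a half turn about z gives the same grasp; the last joint's range is limited). The gripper opens to 87 mm and grips with 3 to 60 N. Pads are 19 mm wide; open, the fingers measure 117 mm over their backs; the gripper's body (75 mm by 190 mm) begins 51 mm behind the grasp point.
Start: joints at [87.067, 22.042, 0.453, 0, -68.411, -14.817], TCP at [0.191, 0.595, 0.242] pointing down, gripper open.
Joint ranges: [-179.83, 179.83], [-69.29, 118.12], [-61.27, 80.66], [-181.25, 117.63], [-171.15, -9.14], [-177.46, 177.46]. Speed limits (degrees/s): [159.86, 159.86, 180, 180, 180, 180].

INTERFACE

Orientations are given as a 3x3 rotation matrix whose columns are the frame's x, y, z axes.
In Python, from station import sense, capture, finish_job, tip_reach gives the robot as it stands.
- The arm moves only by the tool arm_command, never from a script. Its argument "deltas" is a list of rows, each a list of 7 numbers: the turn, a rotation vector about the tool's x, y, z in rad, then the shift along the tool's x, y, z in cm, then the closure, from -1 (fully open) to 1 (shut), so that 0 is half open. In form: [[rx, ry, rz, dx, dy, dz, hand], ...]. A call has 1 to 8 rows; each row is the pose to reach, as a shift and turn from the pose commanded when the call began, along the tool's axes at that moment; what a row does not reach only later rows make up. A row lasts 1/12 s, in which the tool goes at most 41.7 mm and 7.16 degrees, less where a joint would pass 70% of its speed; a pose out of reach is approached as far as the arm can. A call with a gripper value outside its range is refused whole. The fingers move at their own pace and stop on an object; the grip force is fixed at half the most. Time passes only in rows, so rows that repeat a pose let the fingers close. It gives the time, the measured TCP pose, the force, the opening and the grip force at its end, in the units of the state.
- sense(): the state, without advancing time (a new reading comes with each control period).
- capture(name): name is "scene" or "top" or "wrist"; returns a dict with "pixels" (420x560x3 uint8, blue, green, red), "fovy" (degrees; the focal length in pixels is half the picture's height over the tangent of half this angle, whatever the lens; pixels are square), "cx", "cy" (the principal point, pixels), "rvec" (rotation vector, rad) and "tvec" (3), from world to camera coordinates, as OpenCV has them. Camera axes: x right, y down, z forward; pixel columns grow to the right and rows downward; lengths in m; the calibration is good to about 2 mm. A picture is of the moment at which its call begins. There is no depth.
- finish_job(): hands the job in; it is judged then, once.
The state is a dict: "time_s": time; "joints": joint angles; "joint_velocities": joint speeds; "effort": joint torques, N m; "tcp_pos": TCP position; "ee_rot": TCP orientation; "wrist_force": force on the tool from outside, world axes, zero at the start; "moment": the same for the moment, N m; "gripper_width": opening from 0.0 (shut) to 1.0 (fully open); "gripper_force": force on a finger pad.
Only numpy, scipy, OpenCV 4.12 (cv2) and the standard library are available. Lean on these libraries where they do the work, as an engineer would, in place of code of your own. Each camera call takes 0.05 s, during which the arm holds its last target. There are 200 camera calls.

## Working session

There is one attempt and no reset: what is moved stays moved. The work goes in short steps, Python scripts to look and compute and a tool call to move; the robot and the scene stay as the last step left them, time stands still between calls to the robot, and variables do not carry over. Pictures are saved under pics/ and viewed, at most 10 in all, crops included, and the job is handed in when it is done.

Besides the shell and the picture viewer there is one more tool, called after ">>>" by a JSON object that holds its "api" and its "payload", one argument or row to a line. arm_command: Moves the arm, as the interface text tells. Its arguments: {"type":"object","properties":{"deltas":{"type":"array"}},"required":["deltas"]}

```bash
mkdir -p pics; cat > h.py <<'E'
import numpy as np,cv2,pickle
from station import *
def snap(name,fn):
    c=capture(name); cv2.imwrite('pics/'+fn+'.png',c['pixels']); pickle.dump(c,open(fn+'.pkl','wb')); return c
def ray(c,u,v,z):
    f=210/np.tan(np.radians(c['fovy'])/2)
    R=cv2.Rodrigues(np.array(c['rvec'],float))[0]; t=np.array(c['tvec'],float).ravel()
    d=R.T@np.array([(u-c['cx'])/f,(v-c['cy'])/f,1]); o=-R.T@t
    return o+d*(z-o[2])/d[2]
def proj(c,p):
    f=210/np.tan(np.radians(c['fovy'])/2)
    q=cv2.Rodrigues(np.array(c['rvec'],float))[0]@np.array(p)+np.array(c['tvec'],float).ravel()
    return f*q[0]/q[2]+c['cx'],f*q[1]/q[2]+c['cy']
E
python3 - <<'E'
from h import *
s=sense();print(s['time_s'],s['tcp_pos'],s['ee_rot'],s['wrist_force'],s['gripper_width'],tip_reach)
for n in('top','scene'):
    c=snap(n,n+'0');print(n,c['fovy'],c['cx'],c['cy'],c['rvec'],c['tvec'])
E
```

```text
0.0 [0.19033468 0.59471762 0.24046954] [[ 9.52347716e-01 -3.05013893e-01 -5.93242964e-04]
 [-3.05014463e-01 -9.52345458e-01 -2.07524673e-03]
 [ 6.80068413e-05  2.15730417e-03 -9.99997671e-01]] [-0.45224264 -0.63978293  0.16806091] 0.9984554874733759 0.019
top 53.04933869160409 276.53267932978014 214.61720571255188 [ 2.15037853 -2.14498378  0.1215308 ] [0.0264141  0.60258337 1.14372084]
scene 51.622904883413604 280.1319773975174 211.22352791034933 [ 2.0620163   1.08095017 -0.50818412] [-0.34461294 -0.21258665  1.65646315]
```

View pics/top0.png

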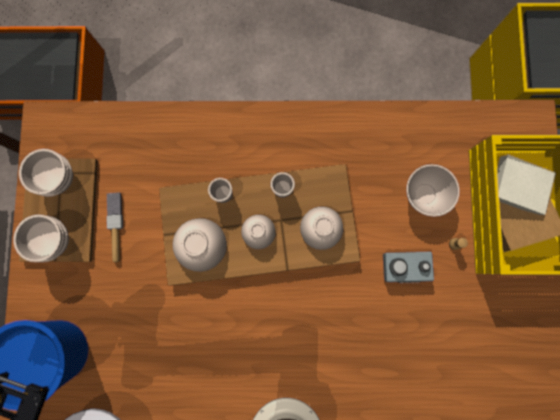

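View pics/scene0.png

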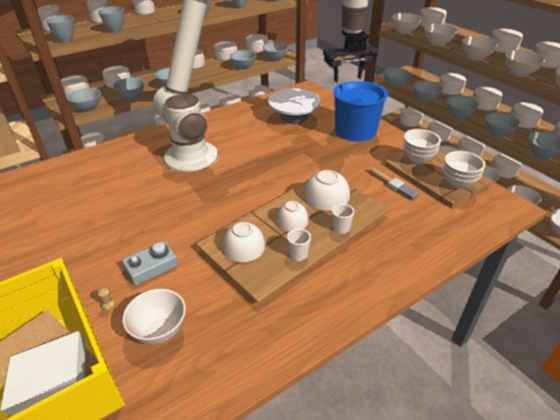

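The top view shows the large bowl at about (199,245) with its foot at (196,245). The counter is at (409,267), with the plunger at about (400,267) and the reset knob at (425,267). I'll zoom in on both and cast rays.

```bash
python3 - <<'E'
from h import *
c=pickle.load(open('top0.pkl','rb'));s=pickle.load(open('scene0.pkl','rb'))
def crop(c,u,v,w=25):return cv2.resize(c['pixels'][v-w:v+w,u-w:u+w],(290,290),interpolation=cv2.INTER_CUBIC)
cv2.imwrite('pics/z.png',np.vstack([np.hstack([crop(c,196,245),crop(c,408,267)]),np.hstack([crop(s,327,185),crop(s,150,257)])]))
f=ray(c,196,245,.11);p=ray(c,400,267,.063);r=ray(c,425,267,.056)
print(f,p,r,np.linalg.norm(p-r)); print(proj(s,f),proj(s,p),proj(s,r))
for n,u,v,z in(('small',258,231,.094),('med',323,228,.102),('cupa',220,189,.1),('stamp',459,243,.06)):print(n,ray(c,u,v,z))
# dome outline
g=cv2.cvtColor(c['pixels'],cv2.COLOR_BGR2HSV);m=cv2.inRange(g,(0,0,60),(180,60,255))
for k in cv2.findContours(m,cv2.RETR_EXTERNAL,cv2.CHAIN_APPROX_NONE)[0]:
    if cv2.contourArea(k)>300: print(cv2.minEnclosingCircle(k),cv2.minAreaRect(k))
E
```

```text
[0.51262463 0.23787813 0.11      ] [ 0.45742179 -0.30608388  0.063     ] [ 0.45769286 -0.37550772  0.056     ] 0.06977637219097053
(np.float64(325.03965690222793), np.float64(175.39238303146058)) (np.float64(157.3828179341965), np.float64(245.92747063695907)) (np.float64(133.5792982001912), np.float64(258.25508466839517))
small [0.55126388 0.07634801 0.094     ]
med [ 0.55887013 -0.0960968   0.102     ]
cupa [0.66392446 0.17938983 0.1       ]
stamp [ 0.52274481 -0.46881727  0.06      ]
((92.5, 418.5), 26.50481605529785) ((92.5, 414.0), (10.0, 53.0), 90.0)
((286.0, 418.5), 32.004005432128906) ((286.0, 408.5), (21.0, 64.0), 90.0)
((408.1065673828125, 266.80328369140625), 27.295692443847656) ((408.2036437988281, 266.7760314941406), (29.728219985961914, 48.75428009033203), 87.27368927001953)
((199.0502166748047, 244.49127197265625), 26.055288314819336) ((198.90003967285156, 244.30001831054688), (50.535133361816406, 51.429561614990234), 63.43495178222656)
((258.021240234375, 231.33010864257812), 16.454818725585938) ((258.0000305175781, 231.50003051757812), (31.819805145263672, 31.81980514
[... 705 characters left out ...]
.9403686523438, 184.5321044921875), (58.044273376464844, 46.646141052246094), 16.699243545532227)
((45.769229888916016, 172.5), 26.349735260009766) ((45.649993896484375, 172.5500030517578), (52.17757797241211, 44.27188491821289), 18.434947967529297)
((0.5, 235.0), 90.0014877319336) ((8.5, 235.0), (17.0, 180.0), 0.0)
((22.0, 56.5), 27.500099182128906) ((22.0, 56.5), (33.0, 44.0), 90.0)
((59.870689392089844, 59.2931022644043), 25.312271118164062) ((60.6142578125, 58.16693878173828), (25.604398727416992, 46.69984817504883), 49.89908981323242)
((545.0999755859375, 52.5), 36.269378662109375) ((543.5, 52.5), (67.0, 31.0), 90.0)
((279.5, 12.0), 279.757568359375) ((279.5, 49.5), (99.0, 559.0), 90.0)
```

View pics/z.png

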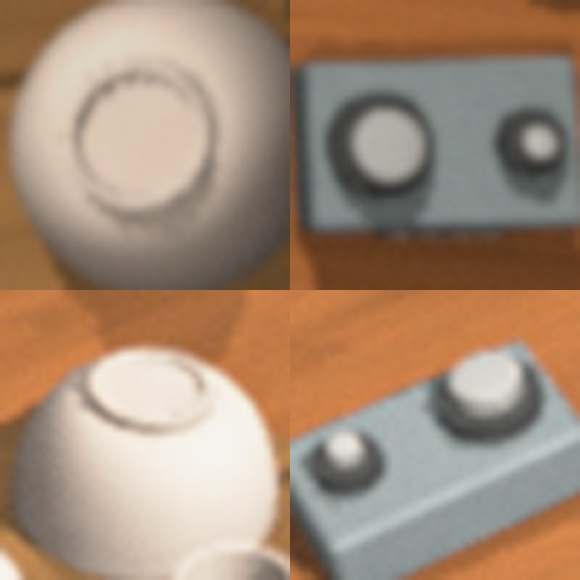

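The large bowl's foot is at about (0.514, 0.238) and the plunger at about (0.457, -0.306). Next I go above the bowl with the fingers shut.

>>> {"api": "arm_command", "payload": {
  "deltas": [
    [0,0,0,3,1.7,0,1],
    [0,0,0,6,3.5,0,1],
    [0,0,0,9,5.2,0,1],
    [0,0,0,12,7,0,1],
    [0,0,0,15,8.7,0,1],
    [0,0,0,18,10.4,0,1],
    [0,0,0,20,11.6,0,1],
    [0,0,0,21.7,12.6,0,1]
  ]
}}

```text
time_s: 0.77
tcp_pos: [0.3597, 0.4071, 0.2412]
ee_rot: [[0.952, -0.306, -0.001], [-0.306, -0.952, -0.001], [-0.0, 0.001, -1.0]]
wrist_force: [0.0, -0.1, 0.4]
gripper_width: 0.48
gripper_force: 0.0
```

>>> {"api": "arm_command", "payload": {
  "deltas": [
    [0,0,0,3,1.7,0,1],
    [0,0,0,6,3.5,0,1],
    [0,0,0,9,5.2,0,1],
    [0,0,0,12,7,0,1],
    [0,0,0,15,8.7,0,1],
    [0,0,0,18,10.4,0,1],
    [0,0,0,20,11.5,0,1],
    [0,0,0,20,11.5,0,1]
  ]
}}

```text
time_s: 1.43
tcp_pos: [0.5161, 0.2356, 0.2408]
ee_rot: [[0.951, -0.309, -0.001], [-0.309, -0.951, -0.001], [-0.0, 0.002, -1.0]]
wrist_force: [-0.2, 0.2, 0.3]
gripper_width: 0.007
gripper_force: 0.0
```

```bash
python3 - <<'E'
from h import *
s=sense();print(s['time_s'],s['tcp_pos'],s['ee_rot'],s['wrist_force'],s['gripper_width'])
c=snap('wrist','w1');snap('top','t1');print(proj(c,[.5136,.2377,.11]))
E
```

```text
1.4333 [0.51607311 0.23557964 0.24075563] [[ 9.50909004e-01 -3.09469414e-01 -8.65329392e-04]
 [-3.09470352e-01 -9.50908158e-01 -1.33307755e-03]
 [-4.10302050e-04  1.53542924e-03 -9.99998737e-01]] [-0.21490293  0.21151423  0.26556611] 0.006813381972645853
(np.float64(277.4586265167699), np.float64(212.44987901361944))
```

View pics/w1.png

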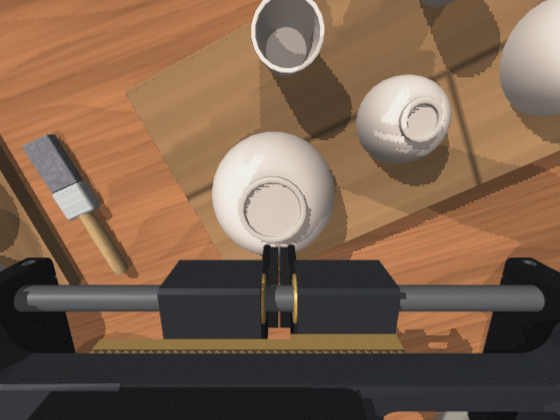

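The wrist view shows the foot ring at about (275,208), within 4 px of the prediction, so the fingertips are over the recess. Descending.

>>> {"api": "arm_command", "payload": {
  "deltas": [
    [0,0,0,0,0,2.5,1],
    [0,0,0,0,0,5,1],
    [0,0,0,0,0,7.5,1],
    [0,0,0,0,0,9.5,1],
    [0,0,0,0,0,10.5,1],
    [0,0,0,0,0,10.8,1],
    [0,0,0,0,0,10.8,1]
  ]
}}

```text
time_s: 2.12
tcp_pos: [0.5138, 0.2392, 0.1333]
ee_rot: [[0.953, -0.304, -0.001], [-0.304, -0.953, -0.001], [-0.0, 0.001, -1.0]]
wrist_force: [0.6, -0.7, 0.2]
gripper_width: 0.004
gripper_force: 0.0
```

>>> {"api": "arm_command", "payload": {
  "deltas": [
    [0,0,0,0,0,0.2,1],
    [0,0,0,0,0,0.4,1],
    [0,0,0,0,0,0.5,1],
    [0,0,0,0,0,0.5,1]
  ]
}}

```text
time_s: 2.45
tcp_pos: [0.5143, 0.2387, 0.1291]
ee_rot: [[0.952, -0.305, 0.001], [-0.305, -0.952, 0.001], [0.001, -0.001, -1.0]]
wrist_force: [0.5, -0.4, -0.5]
gripper_width: 0.003
gripper_force: 0.0
```

>>> {"api": "arm_command", "payload": {
  "deltas": [
    [0,0,0,0,0,0.1,1],
    [0,0,0,0,0,0.2,1],
    [0,0,0,0,0,0.3,1],
    [0,0,0,0,0,0.3,1]
  ]
}}

```text
time_s: 2.78
tcp_pos: [0.5142, 0.2385, 0.1255]
ee_rot: [[0.952, -0.305, -0.0], [-0.305, -0.952, -0.0], [-0.0, 0.0, -1.0]]
wrist_force: [-0.7, -0.8, 1.0]
gripper_width: 0.006
gripper_force: 0.2
```

>>> {"api": "arm_command", "payload": {
  "deltas": [
    [0,0,0,0,0,0.05,1],
    [0,0,0,0,0,0.1,1],
    [0,0,0,0,0,0.15,1],
    [0,0,0,0,0,0.15,1]
  ]
}}

```text
time_s: 3.12
tcp_pos: [0.5142, 0.2385, 0.1244]
ee_rot: [[0.952, -0.305, 0.0], [-0.305, -0.952, -0.0], [0.0, -0.0, -1.0]]
wrist_force: [-1.5, -0.0, 4.0]
gripper_width: 0.006
gripper_force: 1.8
```

There's clear contact: 4 N with a slight sink. I'll hold briefly, then draw back up.

>>> {"api": "arm_command", "payload": {
  "deltas": [
    [0,0,0,0,0,0,1],
    [0,0,0,0,0,0,1],
    [0,0,0,0,0,-0.5,1],
    [0,0,0,0,0,-2.5,1],
    [0,0,0,0,0,-5.5,1],
    [0,0,0,0,0,-9,1],
    [0,0,0,0,0,-11.5,1],
    [0,0,0,0,0,-11.5,1]
  ]
}}

```text
time_s: 3.78
tcp_pos: [0.517, 0.2402, 0.2455]
ee_rot: [[0.953, -0.304, 0.011], [-0.304, -0.953, 0.007], [0.008, -0.01, -1.0]]
wrist_force: [-0.2, -0.0, 0.2]
gripper_width: 0.007
gripper_force: 0.0
```

>>> {"api": "arm_command", "payload": {
  "deltas": [
    [0,0,0,0.4,2,0,1],
    [0,0,0,1.2,5.5,0,1],
    [0,0,0,1.9,9,0,1],
    [0,0,0,2.6,12.5,0,1],
    [0,0,0,3.3,16,0,1],
    [0,0,0,4.1,19.5,0,1],
    [0,0,0,4.8,23,0,1],
    [0,0,0,5.6,26.8,0,1]
  ]
}}

```text
time_s: 4.45
tcp_pos: [0.4852, -0.035, 0.2387]
ee_rot: [[0.953, -0.304, 0.0], [-0.304, -0.953, 0.0], [-0.0, -0.0, -1.0]]
wrist_force: [1.1, -0.1, 0.2]
gripper_width: 0.003
gripper_force: 0.0
```

>>> {"api": "arm_command", "payload": {
  "deltas": [
    [0,0,0,0.8,3.7,0,1],
    [0,0,0,1.5,7.4,0,1],
    [0,0,0,2.3,11,0,1],
    [0,0,0,3.1,15,0,1],
    [0,0,0,3.9,19,0,1],
    [0,0,0,4.8,23,0,1],
    [0,0,0,5.6,26.8,0,1],
    [0,0,0,5.6,26.8,0,1]
  ]
}}

```text
time_s: 5.12
tcp_pos: [0.4564, -0.3113, 0.2379]
ee_rot: [[0.95, -0.311, -0.001], [-0.311, -0.95, -0.001], [-0.001, 0.001, -1.0]]
wrist_force: [0.3, 0.3, 0.1]
gripper_width: 0.003
gripper_force: 0.0
```

```bash
python3 - <<'E'
from h import *
s=sense();print(s['time_s'],s['tcp_pos'],s['ee_rot'],s['wrist_force'],s['gripper_width'])
c=snap('wrist','w2');print(proj(c,[.457,-.306,.063]),proj(c,[.4577,-.3755,.06]))
a=pickle.load(open('top0.pkl','rb'));b=snap('top','t2')
g=cv2.cvtColor(b['pixels'],cv2.COLOR_BGR2HSV);m=cv2.inRange(g,(0,0,60),(180,60,255))
for k in cv2.findContours(m,cv2.RETR_EXTERNAL,cv2.CHAIN_APPROX_NONE)[0]:
    if 300<cv2.contourArea(k): print(cv2.minEnclosingCircle(k))
E
```

```text
5.1167 [ 0.45637067 -0.31127154  0.23789622] [[ 9.50309777e-01 -3.11304064e-01 -1.05248860e-03]
 [-3.11304885e-01 -9.50309809e-01 -7.31546183e-04]
 [-7.72456944e-04  1.02284033e-03 -9.99999179e-01]] [0.33282066 0.34361421 0.06554911] 0.003463316306438771
(np.float64(274.193472405536), np.float64(199.3901920347192)) (np.float64(332.9765589874413), np.float64(179.42990524610352))
((92.5, 419.0), 26.500099182128906)
((323.5, 414.5), 69.6456298828125)
((199.0223388671875, 244.30027770996094), 26.137605667114258)
((257.80908203125, 231.28636169433594), 16.43316650390625)
((40.55095672607422, 238.16241455078125), 26.726093292236328)
((321.5281982421875, 227.39248657226562), 20.905250549316406)
((397.576171875, 304.35491943359375), 107.75274658203125)
((114.0, 210.6571502685547), 18.35152816772461)
((220.28787231445312, 190.28787231445312), 11.805949211120605)
((282.140625, 184.421875), 11.774447441101074)
((432.33612060546875, 190.0850830078125), 26.13037109375)
((522.0, 186.0), 35.000099182128906)
((45.5, 173.0), 26.19647216796875)
((0.5, 235.0), 90.0014877319336)
((546.0, 66.34146118164062), 23.568256378173828)
((15.079710006713867, 54.52898406982422), 20.259197235107422)
((55.5, 51.5), 21.783119201660156)
((279.5, 12.0), 279.757568359375)
```

View pics/w2.png

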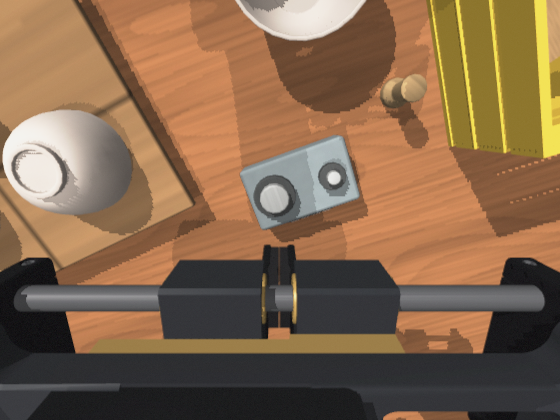

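The bowl hasn't moved in the image (199,244). The plunger at (274,198) matches the prediction. Descending close to it.

>>> {"api": "arm_command", "payload": {
  "deltas": [
    [0,0,0,0,0,2,1],
    [0,0,0,0,0,5,1],
    [0,0,0,0,0,8,1],
    [0,0,0,0,0,11,1],
    [0,0,0,0,0,13.5,1],
    [0,0,0,0,0,14.5,1],
    [0,0,0,0,0,14.7,1],
    [0,0,0,0,0,14.7,1]
  ]
}}

```text
time_s: 5.88
tcp_pos: [0.458, -0.3055, 0.0922]
ee_rot: [[0.953, -0.303, -0.0], [-0.303, -0.953, -0.0], [-0.0, 0.0, -1.0]]
wrist_force: [0.1, 0.1, 0.1]
gripper_width: 0.002
gripper_force: 0.0
```

Position is good. The target is TCP z of about 0.0745, so I'll press in steps.

>>> {"api": "arm_command", "payload": {
  "deltas": [
    [0,0,0,0,0,0.3,1],
    [0,0,0,0,0,0.6,1],
    [0,0,0,0,0,0.9,1],
    [0,0,0,0,0,1.2,1],
    [0,0,0,0,0,1.5,1],
    [0,0,0,0,0,1.7,1],
    [0,0,0,0,0,1.7,1],
    [0,0,0,0,0,1.7,1]
  ]
}}

```text
time_s: 6.55
tcp_pos: [0.4581, -0.3062, 0.0757]
ee_rot: [[0.952, -0.305, 0.001], [-0.305, -0.952, -0.001], [0.002, 0.0, -1.0]]
wrist_force: [0.3, 2.4, 5.2]
gripper_width: 0.01
gripper_force: 2.3
```

>>> {"api": "arm_command", "payload": {
  "deltas": [
    [0,0,0,0,0,0.1,1],
    [0,0,0,0,0,0.2,1],
    [0,0,0,0,0,0.2,1],
    [0,0,0,0,0,0.2,1]
  ]
}}

```text
time_s: 6.88
tcp_pos: [0.4582, -0.3063, 0.0753]
ee_rot: [[0.953, -0.304, 0.002], [-0.304, -0.953, -0.001], [0.002, 0.001, -1.0]]
wrist_force: [-2.4, 3.5, 14.2]
gripper_width: 0.006
gripper_force: 7.0
```

The force rose to 14 N with no further travel, so the plunger is at its stop. Releasing and withdrawing.

>>> {"api": "arm_command", "payload": {
  "deltas": [
    [0,0,0,0,0,0,1],
    [0,0,0,0,0,-0.5,1],
    [0,0,0,0,0,-2,1],
    [0,0,0,0,0,-5,1],
    [0,0,0,0,0,-8.5,1],
    [0,0,0,0,0,-12,1],
    [0,0,0,0,0,-14,1],
    [0,0,0,0,0,-14,1]
  ]
}}

```text
time_s: 7.55
tcp_pos: [0.4596, -0.3073, 0.2182]
ee_rot: [[0.953, -0.304, 0.009], [-0.304, -0.953, -0.004], [0.01, 0.001, -1.0]]
wrist_force: [0.4, 0.2, 0.1]
gripper_width: 0.005
gripper_force: 0.0
```

>>> {"api": "arm_command", "payload": {
  "deltas": [
    [0,0,0,0,0,0,1],
    [0,0,0,0,0,0,1],
    [0,0,0,0,0,0,1],
    [0,0,0,0,0,0,1]
  ]
}}

```text
time_s: 7.88
tcp_pos: [0.4567, -0.3058, 0.2114]
ee_rot: [[0.952, -0.305, -0.003], [-0.305, -0.952, 0.001], [-0.003, -0.0, -1.0]]
wrist_force: [-0.2, -0.4, 0.4]
gripper_width: 0.004
gripper_force: 0.0
```

```bash
python3 - <<'E'
from h import *
snap('wrist','w3');s=sense();print(s['time_s'],s['tcp_pos'],s['wrist_force'])
E
```

```text
7.9333 [ 0.45690269 -0.30586694  0.21163036] [0.05842123 0.69108814 1.1198191 ]
```

View pics/w3.png

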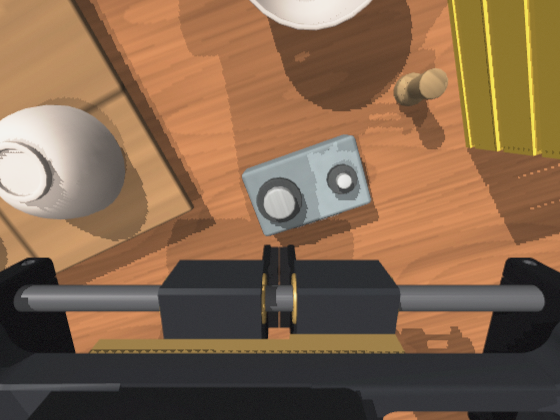

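The plunger (279,203) looks up again, the reset knob (343,181) is unchanged, and nothing is touching the arm. Handing in.

```bash
python3 -c "
from station import *
print(finish_job())"
```

```text
the job is handed in; nothing more can be done
None
```

I touched the large bowl's foot at about 4 N, pressed the plunger to its stop and released it, and handed the job in at about 8 s; the bowls and cups showed no visible shift after the touch, but the hand-in returned no verdict.

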